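Prop the easel's sprung catch with a wedge and move the tile to the carrier

TASK

Take the decorated border tile out of the sloping easel and seat it, painted face up and fully home, in the flat carrier tray: one end under the tray's lip, the tile lying flat between the two end stops. The easel's sprung catch will not stay back by itself, so first push the loose wooden wedge fully down into the catch's gap and let go, and leave it there holding the catch open at the end. Do not knock over or shift the squeeze bottle, the paint jar, the brush pot or the spacer block.

Things in the scene. Friction and masses are not known exactly. Their poses are not given: they have to be found in the camera images.
- bed: Seat of the fixed plywood easel. Origin: mid-surface under the tile's underside, 75 mm above the table. x runs up the slope (rises 25 degrees from level, to the robot's left), y level across it, z its normal. All easel numbers: mm in this frame. The bed is a rail 40 wide, so the 60 wide tile overhangs 10 a side, free for fingers for |x| < 45, down to z = -35.
- bed_lip (a point): Low end of the easel, bed x = -50, y 0, z = 18: middle of the lower inner edge of the overhanging lip. The lip covers x -62 to -50, underside z = 18, top z = 22, 76 wide. The tile's low end lies under it against a stop at x = -62, between cheeks 66 apart (x -62 to -46). At the upper end a low stop: x = 62.5 to 70, top z = 10.
- bed_gap (a point): Mouth of the wedge gap, bed x = 94, y 0, z = 24: over the rear face of a fixed upright wooden block (x 82 to 94, 50 wide, top z = 24, rear top edge chamfered 5 mm). The gap runs from that face to the catch's tongue (front face x = 106 closed, 54 wide, top z = 27, flared back to x = 112 above z = 18); floor z = -35. Behind the tongue a post at x = 142, top z = 22. Axes as bed.
- catch (a joint): Sprung aluminium catch, a frame sliding along bed x; m, 0 closed, 0.024 at most, growing away from the tile. Frame 76 mm wide, bed z 12 to 18: nose bar (x 49 to 57 closed, over the tile's top 11 mm), rails at |y| 30 to 38, tongue. The spring shuts it with 1.5 N, 3.5 N at 0.016; it will not stay open. Clear of the tile beyond 0.012. The wedge fully down holds it at 0.016.
- tile_mid (a point): Centre of the loose white ceramic border tile, 120 x 60 x 10 mm (x, y, z), 0.16 kg, painted dots on its +z face. It starts on the easel's bed, face up, low end (-x) under the lip, upper end under the catch's nose. x along its length, z out of the painted face. The two ends are alike.
- tray: Fixed flat steel carrier tray, base plate 158 x 100 x 8 mm. Origin on the table under the seat's middle; x along its length, to the robot's left, y across, z up. The seat is a rail 40 mm wide, its top 34 mm above the table, open at both sides for fingers down to the base plate. At the +x end a stop at x = 63 mm (6 mm thick, 60 wide), 10 mm above the seat.
- tray_lip (a point): Middle of the lower inner edge of the tray's overhanging lip, at tray x = -50 mm, 18 mm above the seat. The lip covers x -62 to -50 mm, top 22 mm above the seat, 76 mm wide. Under it, a stop at x = -62 mm and cheeks 66 mm apart (x -62 to -46). Axes as the tray.
- tray_seat (a point): Middle of the top surface of the tray's seat, 34 mm above the table, where the middle of the tile's underside belongs; axes as the tray. The seated tile's centre is 5 mm above it.
- wedge_mid (a point): Middle (half-way up, mid-shank) of the wooden wedge: 105 mm long (z, tip to head), 36 wide (y), 28 thick (x), 55 g. Flat face at x = -14 all along; the other slopes: 6 thick at the tip, 28 at 50 mm from the tip, then parallel. Goes tip first along bed -z, flat face to the block, until the tip stands on the gap's floor; up to 15 N. Stands tip down in its rest.
- rest: Fixed dark wooden rest, 47 x 56 mm, 64 mm high, with a slot 31 x 40 mm, floor 8 mm above the table, shaped to hold the wedge upright, tip down; the wedge's top 49 mm stands free. Origin on the table under its middle; axes as the wedge standing in it.
- squeeze: Bystander: standing plastic squeeze bottle with a pointed nozzle, 54 mm across, 150 mm high, origin under its middle.
- brushpot: Bystander: ceramic mug of 76 mm diameter, 95 mm high, with brushes standing up to 175 mm; origin under its middle.
- spacer: Bystander: plain rectangular wooden spacer block 90 x 36 x 28 mm lying flat, without a taper; origin under its middle.
- jar: Bystander: lidded white paint jar, 60 mm across, 94 mm high, origin under its middle.

How it is judged:
On the way, in this order (a step that is already met when the one before it is completed fails the run):
1. the wedge stands in the gap and, let go, holds the catch clear while the tile is still in the easel (value of joint catch above 0.013 m and contact force between the fingers and wedge below 0.1 N and x of wedge_mid in the frame of bed between 0.095 and 0.125 m and z of wedge_mid in the frame of bed between 0 and 0.03 m and z of tile_mid in the frame of bed below 0.012 m), for 0.2 s.
2. the tile is lifted clear of the easel while the wedge holds the catch open (value of joint catch above 0.013 m and z of tile_mid in the frame of bed above 0.05 m), for 0.1 s.
At the end, for the whole second after the job is handed in: The tile rests in the tray, painted face up, its centre within 6 mm (level) and 3 mm (height) of its seat, flat within 0.04 rad, in line within 0.12 rad; the wedge stays in the gap, its middle at most 30 mm above the bed and 95-125 mm along bed x, the catch held beyond 0.013 m (horizontal distance between tile_mid and tray_seat below 0.006 m and z of tile_mid in the frame of tray_seat between 0.002 and 0.008 m and angle between tile_mid's own z axis and vertical below 0.04 rad and angle between the x axis of tile_mid and the x axis of tray, either way round below 0.12 rad and linear speed of each of tile, wedge below 0.02 m/s and value of joint catch above 0.013 m and x of wedge_mid in the frame of bed between 0.095 and 0.125 m and z of wedge_mid in the frame of bed between 0 and 0.03 m); the robot touches nothing.
It fails at once if a bystander is shifted more than 30 mm or tipped over (distance of any of squeeze, brushpot, spacer, jar from where it was at the start of the episode above 0.03 m or angle between any of squeeze, brushpot, jar's own z axis and vertical above 0.5 rad).
It also fails if it takes over 56 s, if anything falls off the work surface, if the arm or the gripper's body presses on something with over 40 N, if the wrist force passes 120 N, or if a joint passes its speed limit or range.

ROBOT

A 6-joint arm with a two-finger parallel gripper is mounted at the origin on the work surface. World frame = base frame: x ahead of the robot, y to its left, z up, the work surface at z = 0. Lengths are in m, angles in rad, forces in N, time in s.
With the tool pointing down it reaches from about 0.4 to 0.825 m from the base axis. Payload 7 kg.
Tool frame: the origin (TCP) lies between the finger pads; the fingertips stand 11 mm ahead of it and the grasp point (between the pads) lies 8 mm behind it; z points along the fingers, y is the direction in which the jaws open and shut (so a half turn about z gives the same grasp; the last joint's range is limited). The gripper opens to 85 mm and grips with 20 to 120 N. Pads are 22 mm wide; open, the fingers measure 114 mm over their backs; the gripper's body (76 mm by 85 mm) begins 54 mm behind the grasp point. The pads swing forward as they close: fully open they stand 13 mm farther back than shut.
Start: joints at [-1.055, 0.359, 0.012, 0, -1.224, -0.288], TCP at [0.152, -0.658, 0.242] pointing down, gripper open.
Joint ranges: [-3.07, 3.07], [-1.43, 2.12], [-1.02, 1.25], [-3.03, 1.67], [-3.05, -0], [-3.03, 3.03]. Speed limits (rad/s): [2.39, 2.39, 3.01, 3.14, 3.14, 3.14].

INTERFACE

Orientations are given as [roll, pitch, yaw] about the fixed x, y, z axes, in that order (R = Rz(yaw) Ry(pitch) Rx(roll)).
In Python, from workcell import arm, optics gives the robot as it stands.
- The arm moves only by the shell command python3 -m handwheel 'ROWS' [OPENING]. ROWS is a JSON object of lists of equal length, an entry for each row: "translation": the shift along the tool's x, y, z in mm, a list of three; "yaw": the turn about the tool's z in degrees. A call has 1 to 12 rows; each row is the pose to reach, as a shift and turn from the pose measured when the call began, along the tool's axes at that moment; what a row does not reach only later rows make up. A row lasts 1/8 s, in which the tool goes at most 62.5 mm and 10.7 degrees, less where a joint would pass 70% of its speed; a pose out of reach is approached as far as the arm can. A call with a gripper value outside its range is refused whole. OPENING is the opening, from 0 (shut) to 1 (fully open), set as the call begins (- or left out, the last holds). The fingers move at their own pace and stop on an object; the grip force is fixed at half the most. Time passes only in rows, so rows that repeat a pose let the fingers close. It gives the time, the measured TCP pose, the force and the opening at its end, in the units of the state.
- arm.get_obs(): the state, without advancing time (a new reading comes with each control period).
- optics.camera(name): name is "scene" or "top" or "wrist"; returns (picture, depth): 420x560x3 uint8, red, green, blue; 420x560 float32, m along the optical axis (not along the pixel's ray), 0 where there is no reading.
- optics.camera_model(name): a dict with "intrinsics" (3x3 intrinsics, pixels), "k1" (the pictures are not rectified: a ray, as slopes to the right and down, at radius r is drawn at 1 + k1 r^2 times it, then the intrinsics apply), "origin" and "orientation" of the camera in the world; the wrist camera has in their place "T_tool_cam" (4x4, takes a point from camera to tool coordinates, whose origin is the TCP and whose axes are the flange's). Camera axes: x right, y up, looking along -z (the intrinsics and any distortion apply to the point x, -y, -z); pixel columns grow to the right and rows downward; lengths in m; the calibration is good to about 2 mm. A picture is of the moment at which its call begins: read the wrist's pose just before it. camera_model takes no time and is no camera call.
- arm.hand_in(): hands the job in, once; it reports no verdict.
Trained networks look in the newest picture that a camera, given by its name, has taken for a name from the list of things; names that differ only in an ending like _2 or _b are one class to them, and where a whole thing is asked for, a point or a joint stands for the part that bears it (a point fixed in the world has none). Each returns a list of dicts, best first, with "confidence" (0 to 1); they miss things now and then, are a little off and sometimes report something else, mostly with a low value. They report only what shows in the picture. A call takes as long as a camera call.
- optics.look_for(camera, query): "box" ([left, top, right, bottom] in pixels, round what is visible of it).
- optics.cut_out(camera, query): "region" (420x560 bool, what is visible of it) and "box" ([left, top, right, bottom] in pixels, round what is visible of it).
The state is a dict: "time_s": time; "joint_pos": joint angles; "qd": joint speeds; "tau": joint torques, N m; "ee_pos": TCP position; "tcp_rot": TCP orientation; "wrist_force": force on the tool from outside, world axes, zero at the start; "ft_torque": the same for the moment, N m; "gripper_width": finger opening in m.
Only numpy, scipy, OpenCV 4.12 (cv2) and the standard library are available. Lean on these libraries where they do the work, as an engineer would, in place of code of your own. Each camera call takes 0.05 s, during which the arm holds its last target. There are 200 camera calls.

## Working session

There is one attempt and no reset: what is moved stays moved. The work goes in short steps, Python scripts to look and compute and a shell command to move; the robot and the scene stay as the last step left them, time stands still between calls to the robot, and variables do not carry over. Pictures are saved under pics/ and viewed, about 8 in all and at most 12, crops included, and the job is handed in when it is done.

```bash
ls; mkdir -p pics; cat > h.py <<'E'
import numpy as np, cv2
from scipy.spatial.transform import Rotation as R
from workcell import arm, optics
def Tcam(n,obs=None):
    m=optics.camera_model(n)
    if 'T_tool_cam' in m:
        o=obs or arm.get_obs(); T=np.eye(4); T[:3,:3]=rot(o['tcp_rot']); T[:3,3]=o['ee_pos']; return m,T@np.array(m['T_tool_cam'])
    T=np.eye(4); T[:3,:3]=rot(m['orientation']); T[:3,3]=m['origin']; return m,T
def rot(a):
    a=np.array(a,float); return a if a.shape==(3,3) else R.from_euler('xyz',a).as_matrix()
def unproj(m,T,uv,d):
    uv=np.array(uv,float).reshape(-1,2); K=np.array(m['intrinsics'])
    n=cv2.undistortPoints(uv[:,None],K,np.array([m['k1'],0,0,0.]))[:,0]
    d=np.array(d,float).ravel()
    P=np.c_[n[:,0]*d,-n[:,1]*d,-d]; return P@T[:3,:3].T+T[:3,3]
def proj(m,T,P):
    Q=(np.array(P,float).reshape(-1,3)-T[:3,3])@T[:3,:3]; Q=Q*[1,-1,-1]
    return cv2.projectPoints(Q,np.zeros(3),np.zeros(3),np.array(m['intrinsics']),np.array([m['k1'],0,0,0.]))[0][:,0]
def save(n,p): cv2.imwrite('pics/'+n,cv2.cvtColor(p,cv2.COLOR_RGB2BGR))
E
python3 - <<'E'
from h import *
print(arm.get_obs())
for n in ['scene','top','wrist']: print(n,optics.camera_model(n))
s,ds=optics.camera('scene'); t,dt=optics.camera('top')
np.savez('c.npz',s=s,ds=ds,t=t,dt=dt)
save('st.png',np.vstack([cv2.resize(s,(400,300)),cv2.resize(t,(400,300))])) 
save('s.png',s);save('t.png',t)
for q in ['bed','catch','tile_mid','tray','wedge_mid','rest','squeeze','brushpot','spacer','jar']:
    for c,d in (('scene',ds),('top',dt)):
        r=optics.cut_out(c,q)[:2]
        for x in r:
            m,T=Tcam(c); g=x['region']&(d>0); v,u=np.nonzero(g)
            P=unproj(m,T,np.c_[u,v],d[g]) if g.any() else np.zeros((1,3))
            print(q,c,round(x['confidence'],2),np.round(x['box']),g.sum(),np.round(np.median(P,0),3),np.round(np.percentile(P,2,axis=0),3),np.round(np.percentile(P,98,axis=0),3))
E
```

```text
pics
{'time_s': 0.0, 'joint_pos': array([-1.05487052e+00,  3.59384393e-01,  1.11053721e-02, -3.63823206e-04,
       -1.22412039e+00, -2.88102301e-01]), 'qd': array([-0.00064132,  0.00129802,  0.0008313 , -0.00098306,  0.00074274,
       -0.00017659]), 'tau': array([-5.33648927e-05, -5.83313012e+01,  2.93434560e+01,  6.93657607e+00,
       -5.71906639e-03,  2.77352136e-06]), 'ee_pos': array([ 0.15233768, -0.65712213,  0.24138307]), 'tcp_rot': array([ 3.13995845e+00, -1.27610892e-04, -2.91389293e+00]), 'wrist_force': array([-1.0377107 , -0.75221795, -0.96976146]), 'ft_torque': array([-0.00598029,  0.006185  ,  0.01208045]), 'gripper_width': 0.08558455169601967}
scene {'intrinsics': array([[525.50348643,   0.        , 283.45520544],
       [  0.        , 525.50348643, 203.56409386],
       [  0.        ,   0.        ,   1.        ]]), 'k1': -0.08200727117199336, 'origin': array([1.43642153, 0.64740377, 0.81841615]), 'orientation': array([ 9.76972372e-01, -7.96242413e-04,  2.23367434e+00])}
top {'intrinsics': array([[437.68771362,   0.        , 278.20240238],
       [  0.        , 437.68
[... 3033 characters left out ...]
 0.06 ] [0.66  0.199 0.001] [0.735 0.273 0.173]
brushpot top 0.42 [248. 219. 269. 245.] 191 [0.53  0.05  0.063] [0.516 0.035 0.006] [0.572 0.085 0.069]
spacer scene 0.85 [145. 191. 182. 215.] 516 [ 0.705 -0.342  0.025] [ 0.655 -0.395  0.001] [ 0.746 -0.327  0.031]
spacer top 0.84 [390. 159. 407. 193.] 437 [ 0.698 -0.351  0.028] [ 0.657 -0.375  0.007] [ 0.742 -0.329  0.033]
jar scene 0.6 [185. 196. 213. 238.] 940 [ 0.732 -0.165  0.063] [ 0.696 -0.205  0.003] [ 0.748 -0.151  0.097]
jar top 0.65 [333. 157. 353. 182.] 450 [ 0.708 -0.18   0.092] [ 0.689 -0.207  0.012] [ 0.74  -0.156  0.098]
jar top 0.62 [389. 159. 409. 194.] 452 [ 0.699 -0.351  0.028] [ 0.657 -0.376  0.005] [ 0.744 -0.329  0.033]
```

```bash
python3 - <<'E'
from h import *
c=np.load('c.npz'); s,t=c['s'],c['t']
a=cv2.resize(s[180:280,200:470],(800,296),interpolation=cv2.INTER_CUBIC)
b=cv2.resize(t[190:290,115:385],(800,296),interpolation=cv2.INTER_CUBIC)
save('p1.png',np.vstack([a,b]))
E
```

```text
(no output)
```

View pics/p1.png

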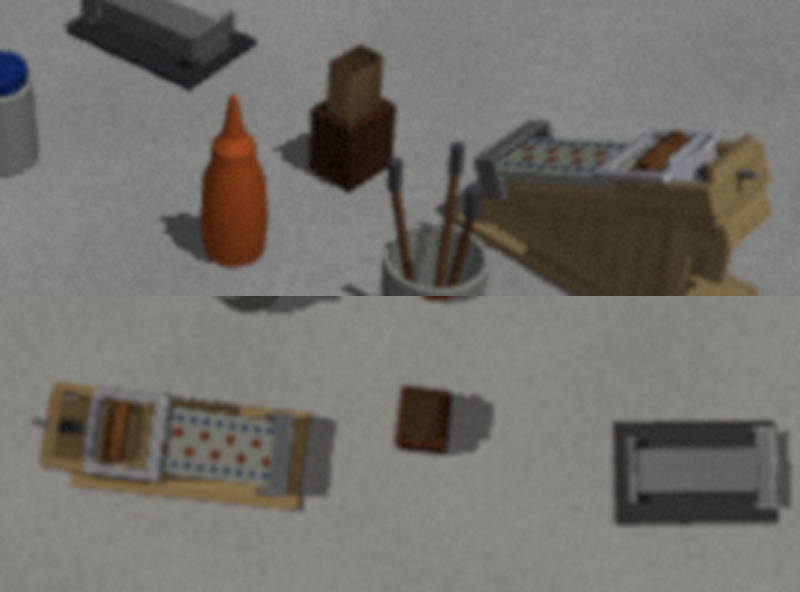

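```bash
python3 -m handwheel '{"translation":[[-432,369,-20],[-432,369,-20],[-432,369,-20],[-432,369,-20],[-432,369,-20],[-432,369,-20],[-432,369,-20],[-432,369,-20],[-432,369,-20],[-432,369,-20],[-432,369,-20],[-432,369,-20]],"yaw":[-77,-77,-77,-77,-77,-77,-77,-77,-77,-77,-77,-77]}' 1
python3 - <<'E'
from h import *
o=arm.get_obs(); w,d=optics.camera('wrist'); np.savez('w1.npz',w=w,d=d,p=o['ee_pos'],r=o['tcp_rot'])
print(o['ee_pos'],o['tcp_rot'],o['joint_pos'])
m,T=Tcam('wrist',o)
vv,uu=np.mgrid[0:420,0:560]; P=unproj(m,T,np.c_[uu.ravel(),vv.ravel()],d.ravel()).reshape(420,560,3)
ok=d>0
print('ground',np.percentile(P[...,2][ok],[5,20,50,80]))
for q in ['tray','tray_lip','rest','wedge_mid']:
    for x in optics.look_for('wrist',q)[:2]: print(q,x)
# seat top pixels
g=ok&(abs(P[...,2]-.034)<.004)&(np.hypot(P[...,0]-.49,P[...,1]+.195)<.1)
pts=P[g][:,:2].astype(np.float32); print('seat',g.sum(),cv2.minAreaRect(pts*1000),np.median(P[g][:,2]))
g=ok&(abs(P[...,2]-.056)<.004)&(np.hypot(P[...,0]-.49,P[...,1]+.195)<.12)
pts=P[g][:,:2].astype(np.float32); print('lip',g.sum(),cv2.minAreaRect(pts*1000),np.median(P[g][:,2]))
g=ok&(abs(P[...,2]-.008)<.003)&(np.hypot(P[...,0]-.49,P[...,1]+.195)<.1)
pts=P[g][:,:2].astype(np.float32); print('base',g.sum(),cv2.minAreaRect(pts*1000))
save('w1.png',w)
E
```

```text
time_s: 2.6
ee_pos: [0.4893, -0.2013, 0.2623]
tcp_rot: [3.141, -0.0, -1.571]
wrist_force: [-0.4, 0.5, 0.8]
gripper_width: 0.0857
[ 0.48925452 -0.20133236  0.26230242] [ 3.14141199e+00 -6.05377065e-05 -1.57092502e+00] [-1.93601328e-02  1.04606772e-01 -2.76700341e-01  6.89479932e-05
 -1.18966868e+00  1.92057861e-02]
ground [-8.89427885e-04 -1.58100549e-04  7.54992231e-04  2.92107802e-01]
tray {'box': [234.6, 117.4, 314.4, 239.4], 'confidence': 0.92}
rest {'box': [215.0, 328.4, 260.2, 351.7], 'confidence': 0.88}
seat 3011 ((496.59747314453125, -202.90740966796875), (58.541259765625, 134.77423095703125), 2.0335617065429688) 0.034386913091200955
lip 1212 ((492.07684326171875, -258.1394958496094), (21.193754196166992, 75.65415954589844), 89.12593078613281) 0.056249815792489166
base 4780 ((492.98968505859375, -199.85134887695312), (157.75108337402344, 100.36458587646484), 89.23884582519531)
```

View pics/w1.png

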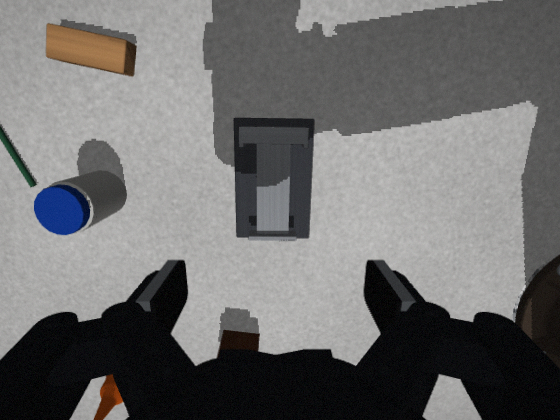

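```bash
python3 -m handwheel '{"translation":[[-161,-56,-8],[-161,-56,-8],[-161,-56,-8],[-161,-56,-8],[-161,-56,-8]],"yaw":[0,0,0,0,0]}'
cat >> h.py <<'E'
def cloud(n):
    o=arm.get_obs(); w,d=optics.camera(n); m,T=Tcam(n,o)
    vv,uu=np.mgrid[0:420,0:560]; P=unproj(m,T,np.c_[uu.ravel(),vv.ravel()],d.ravel()).reshape(420,560,3)
    P[d<=0]=np.nan; return o,w,P
def rect(P,c,r,z,dz):
    g=(abs(P[...,2]-z)<dz)&(np.hypot(P[...,0]-c[0],P[...,1]-c[1])<r)
    return g.sum(),cv2.minAreaRect((P[g][:,:2]*1000).astype(np.float32)) if g.sum()>3 else None,np.median(P[g][:,2])
E
python3 - <<'E'
from h import *
o,w,P=cloud('wrist'); print(o['ee_pos'],o['tcp_rot'])
np.savez('w2.npz',P=P,w=w)
print('wedge top',rect(P,(.545,.06),.05,.113,.005))
print('rest top',rect(P,(.545,.06),.06,.064,.004))
save('w2.png',w)
E
```

```text
time_s: 3.48
ee_pos: [0.5453, -0.0406, 0.2703]
tcp_rot: [3.141, -0.0, -1.571]
wrist_force: [0.1, -0.5, -0.6]
gripper_width: 0.0855
[ 0.54532264 -0.04062118  0.27026245] [ 3.14133200e+00 -1.81354114e-04 -1.57108666e+00]
wedge top (np.int64(776), ((546.1109619140625, 60.84217071533203), (28.09657859802246, 36.24874496459961), 82.25910949707031), np.float64(0.1130921963110181))
rest top (np.int64(733), ((545.9148559570312, 60.29301834106445), (47.17062759399414, 56.118892669677734), 81.98724365234375), np.float64(0.06425445827048132))
```

View pics/w2.png

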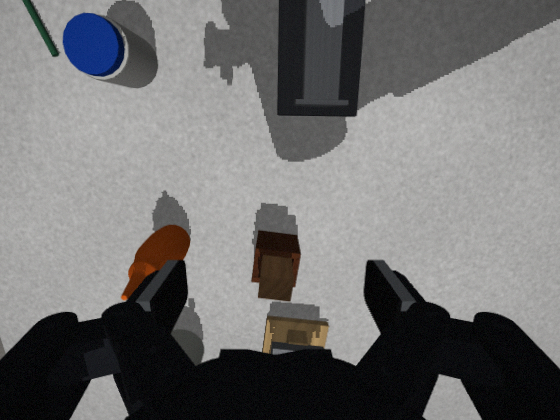

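```bash
python3 -m handwheel '{"translation":[[-290,15,-50],[-290,15,-50],[-290,15,-50],[-290,15,-50],[-290,15,-50],[-290,15,-50],[-290,15,-50]],"yaw":[0,0,0,0,0,0,0]}'
python3 - <<'E'
from h import *
o,w,P=cloud('wrist'); print(o['ee_pos'],o['tcp_rot'])
r=optics.cut_out('wrist','tile_mid'); print([(x['confidence'],x['box']) for x in r]); 
np.savez('w3.npz',P=P,w=w,g=r[0]['region'] if r else 0)
g=r[0]['region']&~np.isnan(P[...,0]); Q=P[g]
c=np.median(Q,0); 
for _ in range(4):
    n=np.linalg.svd(Q-Q.mean(0),full_matrices=False)[2][2]; n*=np.sign(n[2]); e=(Q-Q.mean(0))@n; Q=Q[abs(e)<.003]
print('normal',n,'tilt',np.degrees(np.arccos(n[2])),len(Q))
ex=np.cross(np.array([1,0,0]),n); ex/=np.linalg.norm(ex); ey=np.cross(n,ex); ex=np.cross(ey,n)
uv=np.c_[(Q-Q.mean(0))@ex,(Q-Q.mean(0))@ey].astype(np.float32)*1000
print(cv2.minAreaRect(uv),Q.mean(0),ex,ey)
save('w3.png',w)
E
```

```text
time_s: 4.4
ee_pos: [0.5306, 0.2478, 0.32]
tcp_rot: [3.141, -0.001, -1.573]
wrist_force: [-0.7, 0.4, -0.6]
gripper_width: 0.0851
[0.53059794 0.24783616 0.32000883] [ 3.14093374e+00 -5.57507451e-04 -1.57283888e+00]
[(0.96, [259.8, 140.9, 311.7, 234.0]), (0.53, [236.5, 125.3, 322.1, 317.0])]
normal [-0.0509226  -0.41946175  0.9063436 ] tilt 24.99514395515529 3867
((-3.4754257202148438, 0.2849998474121094), (60.1317138671875, 113.0848159790039), 83.53746032714844) [0.52041509 0.24835537 0.08407202] [ 0.         -0.90752102 -0.42000667] [ 0.9987026  -0.02138783  0.04621333]
```

View pics/w3.png

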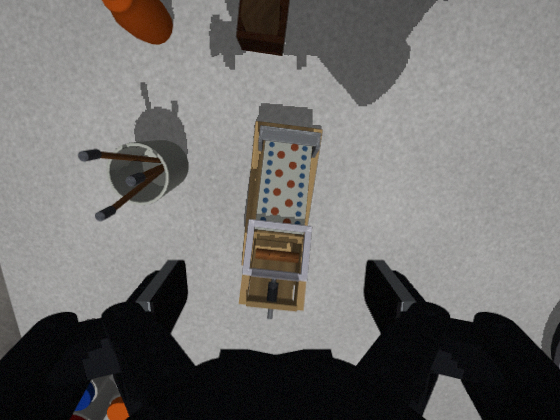

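```bash
cat >> h.py <<'E'
def bedR(az=83.07):
    return R.from_euler('ZY',[az,-25],degrees=True).as_matrix()
E
python3 - <<'E'
from h import *
d=np.load('w3.npz'); P=d['P']; g=d['g']
az=83.07; B=bedR(az)
def rep(B,o0):
    Q=((P-o0)@B)*1000
    m=np.isfinite(Q[...,0])&(abs(Q[...,1])<60)&(abs(Q[...,0])<180)
    return Q,m
o0=np.array([.5204,.2484,.0841])-B[:,2]*.010
print('o0',o0)
Q,m=rep(B,o0)
for nm,lo,hi,xr in (('tile',6,12,(-60,60)),('lip',19,25,(-90,-30)),('frame',14,21,(40,150)),('block',22,26,(60,110)),('tongue',25,30,(95,125)),('post',20,24,(125,170))):
    k=m&(Q[...,2]>lo)&(Q[...,2]<hi)&(Q[...,0]>xr[0])&(Q[...,0]<xr[1])
    if k.sum()<10: print(nm,k.sum()); continue
    q=Q[k]; print(nm,k.sum(),'pct x',np.round(np.percentile(q[:,0],[1,50,99]),1),'y',np.round(np.percentile(q[:,1],[1,50,99]),1),'z',np.round(np.median(q[:,2]),1),cv2.minAreaRect(q[:,:2].astype(np.float32)))
E
```

```text
o0 [0.52090992 0.25259531 0.07503692]
tile 3950 pct x [-51.7   1.   59.2] y [-29.5  -0.2  29.5] z 10.0 ((3.4256629943847656, -0.3610038757324219), (75.11310577392578, 113.12045288085938), 89.98800659179688)
lip 904 pct x [-67.  -57.3 -45.8] y [-37.1  -0.3  37.4] z 21.8 ((-56.362850189208984, 0.1707763671875), (75.82401275634766, 22.397846221923828), 89.59085845947266)
frame 1394 pct x [ 50.3  79.8 144.1] y [-37.8   0.2  37.5] z 17.9 ((98.969482421875, -0.052577972412109375), (76.10718536376953, 98.27139282226562), 89.89958953857422)
block 347 pct x [ 83.1  87.7 109.8] y [-24.7  -0.1  24.3] z 23.7 ((96.45811462402344, -0.6419391632080078), (51.762447357177734, 26.894031524658203), 89.75386810302734)
tongue 144 pct x [111.3 113.4 115. ] y [-26.7   0.   26.1] z 26.7 ((113.09991455078125, -0.34486961364746094), (53.45148468017578, 3.779684066772461), 89.83271026611328)
post 299 pct x [142.  145.  148.1] y [-29.   -0.1  27.7] z 22.1 ((144.99935913085938, -0.33736228942871094), (6.414957046508789, 58.09516906738281), 0.004549906123429537)
```

```bash
python3 -m handwheel '{"translation":[[187,-15.5,100],[187,-15.5,100],[187,-15.5,100],[187,-15.5,100],[187,-15.5,160],[187,-15.5,160],[187,-15.5,195],[187,-15.5,215],[187,-15.5,225],[187,-15.5,234],[187,-15.5,234],[187,-15.5,234]],"yaw":[7.7,7.7,7.7,7.7,7.7,7.7,7.7,7.7,7.7,7.7,7.7,7.7]}'

```

```text
time_s: 6.0
ee_pos: [0.546, 0.0605, 0.0871]
tcp_rot: [-3.141, -0.0, -1.708]
wrist_force: [0.5, -0.1, 0.6]
gripper_width: 0.0851
```

```bash
python3 -m handwheel '{"translation":[[0,0,0],[0,0,0],[0,0,0],[0,0,0],[0,0,0],[0,0,0]],"yaw":[0,0,0,0,0,0]}' 0
python3 -m handwheel '{"translation":[[0,0,-30],[0,0,-60],[0,0,-100],[0,0,-150],[0,0,-150],[0,0,-150]],"yaw":[0,0,0,0,0,0]}'
python3 - <<'E'
from h import *
o,s,P=cloud('scene'); o,t,Pt=cloud('top'); m,T=Tcam('scene')
c=proj(m,T,[.546,.06,.2])[0].astype(int); print(c)
a=s[c[1]-60:c[1]+60,c[0]-70:c[0]+70]; save('p4.png',cv2.resize(a,(700,600),interpolation=cv2.INTER_CUBIC))
# wedge profile in cloud, tool axes
W=rot(o['tcp_rot']); 
for nm,PP in(('scene',P),('top',Pt)):
    q=((PP-o['ee_pos'])@W)*1000
    k=np.isfinite(q[...,0])&(abs(q[...,0])<40)&(abs(q[...,1])<22)&(q[...,2]>10)&(q[...,2]<100)
    q=q[k]
    for z in range(10,100,10):
        b=q[(q[:,2]>=z)&(q[:,2]<z+10)]
        if len(b): print(nm,z,len(b),np.round(np.percentile(b[:,0],[3,50,97]),1),np.round(np.percentile(b[:,1],[3,97]),1))
E
```

```text
time_s: 6.75
ee_pos: [0.5462, 0.0605, 0.0873]
tcp_rot: [-3.141, 0.0, -1.708]
wrist_force: [-0.3, -0.0, 4.8]
gripper_width: 0.0357
time_s: 7.5
ee_pos: [0.5455, 0.0605, 0.2366]
tcp_rot: [-3.141, 0.0, -1.708]
wrist_force: [-0.1, 0.4, -0.8]
gripper_width: 0.0355
[319 168]
scene 10 71 [-18.  -14.8  10.3] [-17.6  19.7]
scene 20 66 [-17.8 -14.9   9.5] [-18.1  17.6]
scene 30 58 [-15.1  -9.3  11.2] [-18.7  18.1]
scene 40 40 [-9.9 -6.5 10.3] [-17.4  15.3]
scene 50 42 [-5.2 -2.3  9.6] [-18.8  17. ]
scene 60 33 [-0.7  2.6 12.8] [-16.6  18.9]
scene 70 19 [ 3.7  6.  14.7] [-16.6  18.7]
top 10 1 [12.9 12.9 12.9] [18.1 18.1]
top 20 1 [14.1 14.1 14.1] [12.1 12.1]
top 30 3 [11.9 14.  14. ] [13.9 18.3]
top 40 2 [ 9.2 11.6 13.9] [17.9 18.2]
top 50 1 [14.6 14.6 14.6] [8.4 8.4]
top 60 6 [ 5.8 11.7 14.6] [10.7 18.8]
top 70 2 [14.3 14.4 14.5] [12.  16.3]
```

View pics/p4.png

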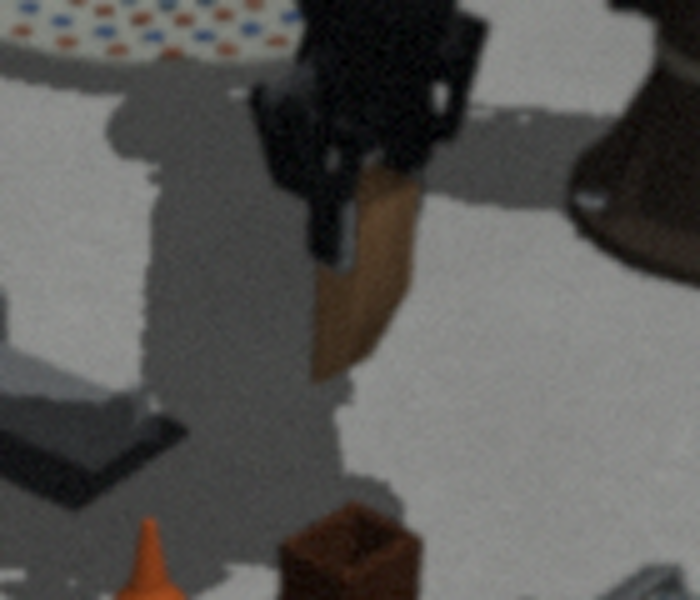

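```bash
python3 -m handwheel '{"translation":[[-60,11,-20],[-120,22,-20],[-180,33,-20],[-240,44,-20],[-282,52.2,-20],[-282,52.2,-14],[-282,52.2,-14],[-282,52.2,-14]],"yaw":[-0.9,-0.9,-0.9,-0.9,-0.9,-0.9,-0.9,-0.9]}'
cat >> h.py <<'E'
O=np.array([.5209,.2526,.075])
def bedpos(o=None):
    o=o or arm.get_obs(); d=np.array(o['ee_pos'])-O; a=np.radians(83.07)
    h=d[0]*np.cos(a)+d[1]*np.sin(a); y=-d[0]*np.sin(a)+d[1]*np.cos(a)
    yaw=np.degrees(rot(o['tcp_rot'])[:,0]@np.array([0,0,0])) 
    W=rot(o['tcp_rot']); return np.round([h*1000,y*1000,d[2]*1000],1), round(float(np.degrees(np.arctan2(W[1,0],W[0,0])))+96.93,2)
def wedge(o,P,lo=12,hi=110,hw=45):
    """wedge side profile in (h,v) bed-horizontal frame"""
    a=np.radians(83.07); D=(P-O)*1000
    h=D[...,0]*np.cos(a)+D[...,1]*np.sin(a); y=-D[...,0]*np.sin(a)+D[...,1]*np.cos(a)
    return np.dstack([h,y,D[...,2]])
E
python3 -c "
from h import *
print(bedpos())"
```

```text
time_s: 8.6
ee_pos: [0.5322, 0.3457, 0.2493]
tcp_rot: [3.14, -0.002, -1.693]
wrist_force: [-0.1, 0.3, 0.3]
gripper_width: 0.0357
(array([ 93.8,   0. , 174.3]), -0.08)
```

```bash
python3 -m handwheel '{"translation":[[-1,0,20],[-1,0,30],[-1,0,38],[-2,0,42],[-3,0,46],[-3,0,46],[-3,0,46]],"yaw":[0,0,0,0,0,0,0]}'
python3 - <<'E'
from h import *
print(bedpos())
o,s,P=cloud('scene'); m,T=Tcam('scene')
c=proj(m,T,[.53,.33,.16])[0].astype(int); print(c)
a=s[c[1]-45:c[1]+45,c[0]-60:c[0]+60]; save('p5.png',cv2.resize(a,(800,600),interpolation=cv2.INTER_CUBIC))
E
```

```text
time_s: 9.48
ee_pos: [0.534, 0.3474, 0.2081]
tcp_rot: [-3.139, -0.001, -1.692]
wrist_force: [-5.3, -8.6, 22.4]
gripper_width: 0.0354
(array([ 95.7,  -1.6, 133.1]), -0.04)
[426 220]
```

View pics/p5.png

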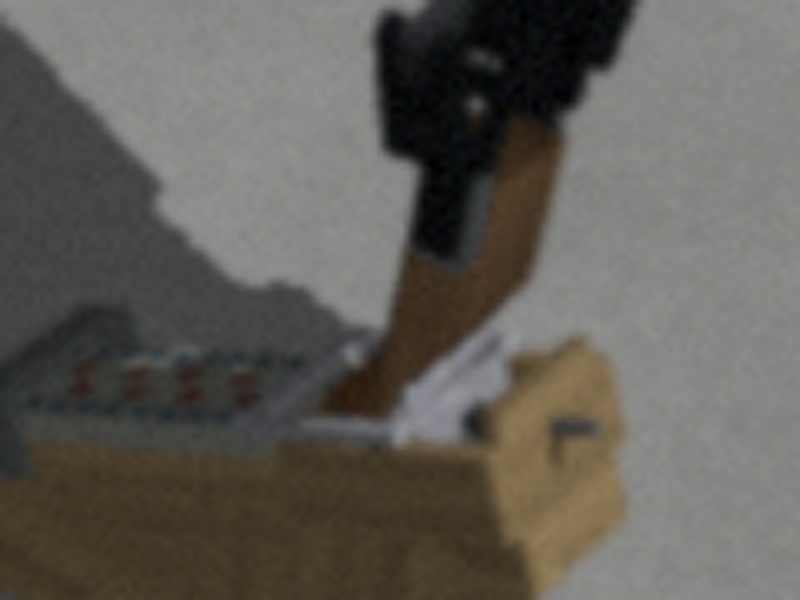

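```bash
python3 -m handwheel '{"translation":[[3,-1,0],[6,-1.5,2],[10,-1.5,4],[14,-1.5,6],[18,-1.5,8],[22,-1.5,9],[22,-1.5,9]],"yaw":[0,0,0,0,0,0,0]}'
python3 - <<'E'
from h import *
print(bedpos())
o,s,P=cloud('scene'); m,T=Tcam('scene')
c=proj(m,T,[.53,.33,.16])[0].astype(int)
q=wedge(o,P); k=np.isfinite(q[...,0])&(abs(q[...,1])<25)&(q[...,2]>75)&(q[...,2]<135)&(abs(q[...,0]-90)<60)
q=q[k]
for z in range(60,170,10):
    b=q[(q[:,2]>=z)&(q[:,2]<z+10)&(q[:,1]<-12)]
    if len(b): print(z,len(b),np.round(np.percentile(b[:,0],[3,50,97]),1),np.round(np.percentile(b[:,1],[3,97]),1))
a=s[c[1]-45:c[1]+45,c[0]-60:c[0]+60]; save('p6.png',cv2.resize(a,(640,480),interpolation=cv2.INTER_CUBIC))
E
```

```text
time_s: 10.4
ee_pos: [0.5364, 0.3289, 0.2043]
tcp_rot: [-3.13, 0.009, -1.691]
wrist_force: [-0.1, 5.1, 17.7]
gripper_width: 0.0355
(array([ 77.6,  -6.2, 129.3]), 0.06)
70 27 [ 78.6  94.1 132.5] [-24.9 -12.7]
80 48 [ 76.9  91.5 129.3] [-24.5 -13.1]
90 48 [75.7 88.6 99.4] [-24.1 -14.6]
100 48 [ 73.1  89.5 101.6] [-24.5 -14.6]
110 42 [ 74.4  91.7 101.4] [-24.9 -14.5]
120 30 [90.1 96.6 99.7] [-24.2 -13.5]
130 11 [89.  95.8 99. ] [-23.8 -13.2]
```

View pics/p6.png

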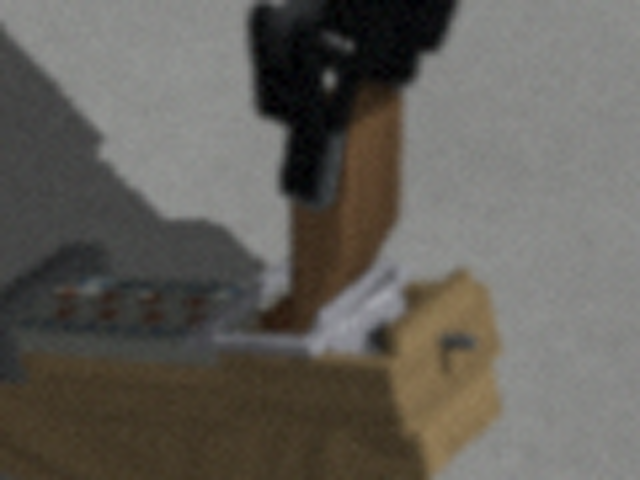

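```bash
python3 -m handwheel '{"translation":[[3,3,1],[6,6,2],[10,6,3],[14,6,4],[18,6,5],[21,6,6],[21,6,6]],"yaw":[0,0,0,0,0,0,0]}'
python3 - <<'E'
from h import *
print(bedpos())
o,s,P=cloud('scene'); m,T=Tcam('scene')
c=proj(m,T,[.53,.33,.16])[0].astype(int)
a=s[c[1]-45:c[1]+45,c[0]-60:c[0]+60]; save('p7.png',cv2.resize(a,(640,480),interpolation=cv2.INTER_CUBIC))
E
```

```text
time_s: 11.32
ee_pos: [0.5307, 0.3115, 0.2009]
tcp_rot: [-3.124, 0.015, -1.69]
wrist_force: [2.3, 6.2, 7.3]
gripper_width: 0.0354
(array([ 59.6,  -2.6, 125.9]), 0.11)
```

View pics/p7.png

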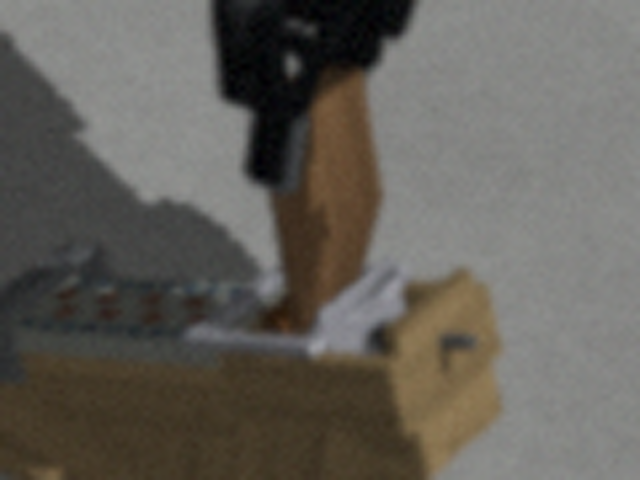

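```bash
python3 -m handwheel '{"translation":[[1,2,4],[-1,2.5,9],[-4,2.5,15],[-7,2.5,21],[-10,2.5,27],[-13,2.5,33],[-16,2.5,39],[-18,2.5,43],[-19,2.5,45],[-19,2.5,45]],"yaw":[0,0,0,0,0,0,0,0,0,0]}'
python3 - <<'E'
from h import *
print(bedpos())
o,s,P=cloud('scene'); m,T=Tcam('scene')
q=wedge(o,P); np.save('q.npy',q)
c=proj(m,T,[.53,.33,.16])[0].astype(int)
a=s[c[1]-45:c[1]+45,c[0]-60:c[0]+60]; save('p8.png',cv2.resize(a,(640,480),interpolation=cv2.INTER_CUBIC))
E
```

```text
time_s: 12.62
ee_pos: [0.5327, 0.3313, 0.1588]
tcp_rot: [-3.121, 0.017, -1.689]
wrist_force: [-1.3, -3.0, 15.7]
gripper_width: 0.0355
(array([79.6, -2.2, 83.8]), 0.15)
```

View pics/p8.png

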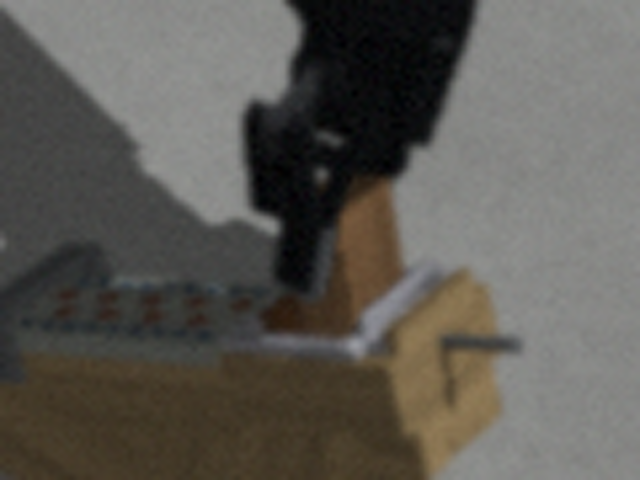

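```bash
python3 -m handwheel '{"translation":[[0,0,0],[0,0,0],[0,0,0],[0,0,0],[0,0,-50],[0,0,-100],[30,0,-150],[80,0,-150],[80,0,-150],[80,0,-150]],"yaw":[0,0,0,0,0,0,0,0,0,0]}' 1
python3 - <<'E'
from h import *
print(bedpos())
for n in('wrist','scene'):
    o,w,P=cloud(n); Q=((P-O)@bedR())*1000
    m=np.isfinite(Q[...,0])&(abs(Q[...,1])<45)&(Q[...,0]>40)&(Q[...,0]<180)
    for nm,lo,hi,xr,yr in (('head',55,85,(80,140),25),('frame',15,20.5,(40,180),45),('tongue',25,30,(100,145),30),('tile',6,12,(-60,64),30)):
        k=(Q[...,2]>lo)&(Q[...,2]<hi)&(Q[...,0]>xr[0])&(Q[...,0]<xr[1])&(abs(Q[...,1])<yr); q=Q[k]
        if len(q)>5: print(n,nm,len(q),'x',np.round(np.percentile(q[:,0],[1,5,50,95,99]),1),'y',np.round(np.percentile(q[:,1],[1,99]),1),'z',np.round(np.percentile(q[:,2],[5,50,80,95]),1))
E
```

```text
time_s: 13.92
ee_pos: [0.5198, 0.2496, 0.3074]
tcp_rot: [-3.121, 0.017, -1.69]
wrist_force: [0.1, 0.8, 0.1]
gripper_width: 0.0852
(array([ -3.1,   0.7, 232.4]), 0.12)
wrist head 1144 x [ 94.7  95.7 108.5 120.7 121.8] y [-20.8  14.9] z [68.8 70.2 70.8 71.4]
wrist frame 1341 x [ 66.2  67.2  89.6 128.7 142.3] y [-37.7  37.4] z [16.5 18.  18.7 19.6]
wrist tongue 119 x [126.3 127.1 128.5 129.7 130. ] y [-26.4  26.6] z [25.7 27.  27.7 28.4]
wrist tile 4640 x [-51.4 -46.5   6.5  55.6  60. ] y [-29.4  29.2] z [ 8.8 10.  10.7 11.3]
scene head 216 x [ 97.   99.6 117.2 125.7 126.3] y [-22.2  17.1] z [56.2 66.4 70.4 71.1]
scene frame 238 x [ 67.7  71.  118.6 151.4 152.9] y [-39.1  37.9] z [15.3 17.5 18.8 20.1]
scene tongue 68 x [101.  103.3 124.7 134.2 135.1] y [-23.8  26.1] z [25.3 26.9 29.1 29.7]
scene tile 493 x [-59.1 -54.1   1.7  51.1  56.1] y [-29.4  29. ] z [ 7.6  9.8 10.6 11.3]
```

```bash
cat >> h.py <<'E'
def hv(h,y,v):
    a=np.radians(83.07); return O+np.array([h*np.cos(a)-y*np.sin(a),h*np.sin(a)+y*np.cos(a),v])/1000
def to(p,o=None):
    o=o or arm.get_obs(); return np.round((np.array(p)-o['ee_pos'])@rot(o['tcp_rot'])*1000,1)
E
python3 - <<'E'
from h import *
W=rot(arm.get_obs()['tcp_rot']); print('tool z',W[:,2])
for v in (60,15,-5): print(v,to(hv(-2,0,v)))
E
```

```text
tool z [ 0.02219231  0.01363237 -0.99966077]
60 [  2.4   2.8 171.8]
15 [  3.1   3.7 216.8]
-5 [  3.4   4.1 236.8]
```

```bash
python3 -m handwheel '{"translation":[[1,1.5,60],[2,2.5,120],[2.4,2.8,165],[2.7,3.2,190],[3,3.6,210],[3.2,3.9,225],[3.4,4.1,237],[3.4,4.1,237],[3.4,4.1,237]],"yaw":[-0.1,-0.1,-0.1,-0.1,-0.1,-0.1,-0.1,-0.1,-0.1]}'
python3 -c "
from h import *
print(bedpos(),to(hv(-2,0,-5)))"
```

```text
time_s: 15.15
ee_pos: [0.521, 0.2509, 0.0704]
tcp_rot: [-3.12, 0.017, -1.687]
wrist_force: [0.1, 0.5, -0.8]
gripper_width: 0.0855
(array([-1.6, -0.3, -4.6]), 0.29) [0.4 0.4 0.4]
```

```bash
python3 -m handwheel '{"translation":[[0,0,0],[0,0,0],[0,0,0],[0,0,0],[0,0,0]],"yaw":[0,0,0,0,0]}' 0
python3 -m handwheel '{"translation":[[1.7,0,-3.6],[3.4,0,-7.3],[5.1,0,-10.9],[6.3,0,-13.6],[6.8,0,-14.5],[6.8,0,-14.5]],"yaw":[0,0,0,0,0,0]}'
python3 - <<'E'
from h import *
print(bedpos())
o,s,P=cloud('scene'); Q=((P-O)@bedR())*1000
g=optics.cut_out('scene','tile_mid'); print(len(g) and g[0]['confidence'])
k=(abs(Q[...,1])<29)&(Q[...,2]>4)&(Q[...,2]<40)&(Q[...,0]>-48)&(Q[...,0]<64)&((Q[...,0]<-18)|(Q[...,0]>22)); q=Q[k]
for x in range(-50,70,10):
    b=q[(q[:,0]>=x)&(q[:,0]<x+10)]
    if len(b): print(x,len(b),np.round(np.median(b,0),1))
E
```

```text
time_s: 15.78
ee_pos: [0.5214, 0.2512, 0.0716]
tcp_rot: [-3.119, 0.018, -1.687]
wrist_force: [-1.2, -2.0, 6.1]
gripper_width: 0.0585
time_s: 16.52
ee_pos: [0.52, 0.2443, 0.0855]
tcp_rot: [-3.12, 0.018, -1.687]
wrist_force: [2.5, 3.8, -14.5]
gripper_width: 0.0587
(array([-8.3, -0.1, 10.5]), 0.29)
0.66
-50 36 [-45.8 -12.8  19.1]
-40 24 [-34.  -22.8  19.1]
-30 14 [-26.8 -25.1  20.2]
-20 3 [-19.5 -26.8  21.5]
20 34 [ 26.4 -13.6  27.4]
30 45 [ 35.  -10.8  28.9]
40 35 [45.1 -4.9 30. ]
50 62 [56.8 -2.  30.7]
60 50 [61.7 -4.  27.9]
```

```bash
python3 -m handwheel '{"translation":[[-3.4,0,-2.2],[-6.8,0,-4.3],[-10,0,-6.4],[-13.7,0,-8.6],[-15,0,-9.5],[-12,0,-17],[-6,0,-27],[0,0,-40],[8,0,-57],[16,0,-75],[30,0,-110],[30,0,-110]],"yaw":[0,0,0,0,0,0,0,0,0,0,0,0]}'
python3 - <<'E'
from h import *
print(bedpos())
o,s,P=cloud('scene'); Q=((P-O)@bedR())*1000
k=(Q[...,2]>60)&(Q[...,2]<75)&(Q[...,0]>85)&(Q[...,0]<140)&(abs(Q[...,1])<25); q=Q[k]; print('wedge',len(q),np.round(np.percentile(q,[2,50,98],axis=0),1))
k=(Q[...,2]>25)&(Q[...,2]<30)&(Q[...,0]>100)&(Q[...,0]<145)&(abs(Q[...,1])<30); q=Q[k]; print('tongue',len(q),np.round(np.percentile(q,[2,50,98],axis=0),1))
m,T=Tcam('scene'); c=proj(m,T,o['ee_pos'])[0].astype(int)
a=s[c[1]-75:c[1]+75,c[0]-100:c[0]+100]; save('p9.png',cv2.resize(a,(800,600),interpolation=cv2.INTER_CUBIC))
# tile plane from cut_out
r=optics.cut_out('scene','tile_mid'); print([(x['confidence'],x['box']) for x in r])
if r:
    q=P[r[0]['region']]; q=q[np.isfinite(q[:,0])]; q=q[abs(q[:,2]-np.median(q[:,2]))<.06]
    for _ in range(6):
        c0=np.median(q,0); n=np.linalg.svd(q-q.mean(0),full_matrices=False)[2][2]; n*=np.sign(n[2]); e=(q-q.mean(0))@n; q=q[abs(e)<max(.002,1.5*e.std())]
    print('tile n',n,np.degrees(np.arccos(n[2])),len(q),np.round(np.percentile(q,[2,50,98],axis=0),3))
E
```

```text
time_s: 18.12
ee_pos: [0.5152, 0.2126, 0.199]
tcp_rot: [-3.115, 0.022, -1.687]
wrist_force: [0.9, -0.4, -2.5]
gripper_width: 0.0588
(array([-40.4,   0.8, 124. ]), 0.27)
wedge 166 [[ 97.4 -20.7  60.7]
 [116.8  -7.8  68.7]
 [125.9  14.8  71.7]]
tongue 64 [[102.8 -23.7  25.2]
 [124.4  -9.9  26.8]
 [133.9  26.1  29.9]]
[(0.91, [357.1, 170.4, 411.4, 194.7]), (0.23, [223.4, 163.3, 287.5, 206.4])]
tile n [-0.03097048 -0.51906248  0.85417502] 31.33128599825336 241 [[0.488 0.163 0.181]
 [0.52  0.229 0.222]
 [0.548 0.265 0.243]]
```

View pics/p9.png

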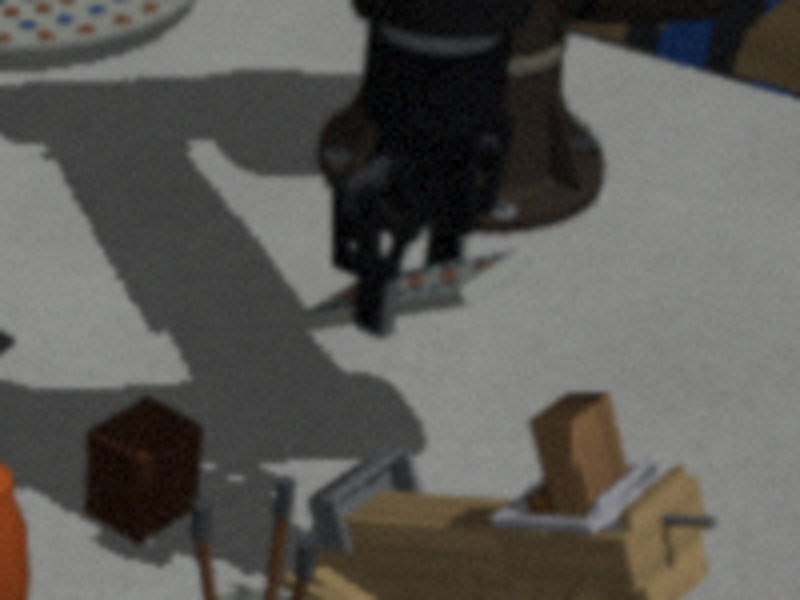

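```bash
python3 - <<'E'
from h import *
print(to([.5035,.03,.20]),to([.4935,-.159,.14]))
E
```

```text
[182.4 -11.   -7.3] [372.4 -21.8  49.3]
```

```bash
python3 -m handwheel '{"translation":[[45,-3,-5],[105,-6,-7],[165,-10,-7],[225,-13,-5],[280,-16,0],[330,-20,20],[360,-21,40],[372,-21.8,49],[372,-21.8,49],[372,-21.8,49]],"yaw":[-5.9,-5.9,-5.9,-5.9,-5.9,-5.9,-5.9,-5.9,-5.9,-5.9]}'
python3 - <<'E'
from h import *
o,w,P=cloud('wrist'); print(o['ee_pos'],o['tcp_rot']); np.savez('w4.npz',P=P,w=w)
save('p10.png',w[60:420,100:460])
r=optics.cut_out('wrist','tile_mid'); print([(x['confidence'],x['box']) for x in r])
C=np.array([.4930,-.1999,0]); A=R.from_euler('z',89.2,degrees=True).as_matrix(); Q=(P-C)@A*1000
print('tcp tray',(o['ee_pos']-C)@A*1000)
k=(abs(Q[...,1])<45)&(abs(Q[...,2]-56)<4)&(abs(Q[...,0]+56)<15); print('lip',k.sum(),np.round(np.percentile(Q[k],[2,50,98],axis=0),1))
k=(abs(Q[...,1])<32)&(Q[...,2]>75)&(abs(Q[...,0]-41)<60)
if r: k&=r[0]['region']
q=Q[k]; q0=q.copy()
for _ in range(6):
    n=np.linalg.svd(q-q.mean(0),full_matrices=False)[2][2]; n*=np.sign(n[2]); e=(q-q.mean(0))@n; q=q[abs(e)<max(2,2*e.std())]
print('tile',len(q0),len(q),n,np.round(np.percentile(q,[0.5,2,50,98,99.5],axis=0),1))
E
```

```text
time_s: 19.48
ee_pos: [0.4941, -0.158, 0.1408]
tcp_rot: [-3.117, 0.017, -1.584]
wrist_force: [0.4, 0.2, -1.3]
gripper_width: 0.0588
[ 0.49407642 -0.15797372  0.14079956] [-3.11655875  0.01650067 -1.58358657]
[(0.62, [208.6, 156.5, 345.7, 358.3])]
tcp tray [ 41.93721889  -0.49093631 140.79956064]
lip 3410 [[-68.4 -36.8  54.6]
 [-59.8  -0.4  56.2]
 [-50.1  36.1  57.7]]
tile 24558 24474 [-0.5194965   0.00337045  0.85446593] [[-11.1 -30.7 121.5]
 [ -9.7 -29.6 122.6]
 [ 29.6  -1.1 146.6]
 [ 62.2  27.1 166.4]
 [ 63.6  28.  167.3]]
```

View pics/p10.png

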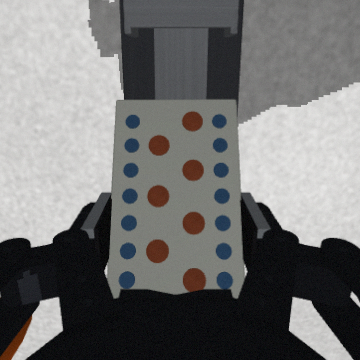

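```bash
cat >> h.py <<'E'
C=np.array([.4930,-.1999,0]); A=R.from_euler('z',89.2,degrees=True).as_matrix()
def tr(x,y,z): return C+A@(np.array([x,y,z])/1000)
def trpos(o=None): o=o or arm.get_obs(); return np.round((o['ee_pos']-C)@A*1000,1)
E
python3 - <<'E'
from h import *
for p in ((25,.8,90),(20,.8,66),(-4,.8,64)): print(p,to(tr(*p)))
E
```

```text
(25, 0.8, 90) [18.   2.7 50.7]
(20, 0.8, 66) [23.4  3.4 74.6]
(-4, 0.8, 64) [47.4  3.5 76.2]
```

```bash
python3 -m handwheel '{"translation":[[10,1,25],[18,2.7,51],[21,3,65],[23.4,3.4,74],[29,3.4,74.5],[35,3.5,75],[41,3.5,75.7],[45,3.5,76],[47.4,3.5,76.2],[47.4,3.5,76.2]],"yaw":[0,0,0,0,0,0,0,0,0,0]}'
python3 - <<'E'
from h import *
print(trpos())
o,w,P=cloud('wrist'); Q=(P-C)@A*1000
k=(abs(Q[...,1])<32)&(Q[...,2]>53)&(Q[...,0]>-49)&(Q[...,0]<25)&(Q[...,2]<100); q=Q[k]
for x in range(-50,30,10):
    b=q[(q[:,0]>=x)&(q[:,0]<x+10)]
    if len(b): print(x,len(b),np.round(np.median(b,0),1))
for p in ((-3.5,.8,56),(-2.5,.8,46),(-1.2,.8,37),(-.5,.8,30)): print(p,to(tr(*p)))
E
```

```text
time_s: 20.82
ee_pos: [0.4921, -0.204, 0.064]
tcp_rot: [-3.116, 0.017, -1.583]
wrist_force: [-0.4, 0.6, -1.1]
gripper_width: 0.0585
[-4.1  0.9 64. ]
-50 1158 [-42.   -0.5  54.2]
-40 3012 [-34.9   0.2  58.6]
-30 3196 [-24.8   0.2  64.7]
-20 4362 [-15.   -0.5  71.4]
-10 4191 [-5.2  0.2 77.3]
0 3910 [ 4.8  0.8 83.1]
10 2896 [13.6 -0.3 88.1]
20 4 [ 20.1 -25.9  90.8]
(-3.5, 0.8, 56) [-0.4  0.1  8. ]
(-2.5, 0.8, 46) [-1.2  0.4 18. ]
(-1.2, 0.8, 37) [-2.4  0.6 27.1]
(-0.5, 0.8, 30) [-3.   0.8 34.1]
```

```bash
python3 -m handwheel '{"translation":[[-0.2,0,4],[-0.4,0.1,8],[-0.8,0.2,13],[-1.2,0.4,18],[-1.8,0.5,23],[-2.4,0.6,27],[-2.8,0.7,30],[-3,0.8,32.5],[-3,0.8,33],[-3,0.8,33]],"yaw":[0,0,0,0,0,0,0,0,0,0]}'
cat > tile.py <<'E'
from h import *
print(trpos())
for n in ('wrist','top'):
    o,w,P=cloud(n); Q=(P-C)@A*1000
    k=(abs(Q[...,1])<33)&(Q[...,2]>38)&(Q[...,0]>-48)&(Q[...,0]<61)&(Q[...,2]<60)&(abs(Q[...,1])<26); q=Q[k]
    n_=np.linalg.lstsq(np.c_[q[:,:2],np.ones(len(q))],q[:,2],rcond=None)[0]; print(n,len(q),'slopes',n_.round(3))
    for x in range(-50,70,10):
        b=q[(q[:,0]>=x)&(q[:,0]<x+10)]
        if len(b): print(x,len(b),np.round(np.median(b,0),1))
    if n=='wrist': save('p11.png',w[60:420,100:460])
    k=(abs(Q[...,1])<36)&(abs(Q[...,2]-44)<2.5)&(abs(Q[...,0])<62); q=Q[k]; print(np.round(np.percentile(q,[.5,2,98,99.5],axis=0),1))
E
python3 tile.py
```

```text
time_s: 22.12
ee_pos: [0.4951, -0.1995, 0.0326]
tcp_rot: [-3.111, 0.016, -1.581]
wrist_force: [1.6, 8.6, 10.5]
gripper_width: 0.0587
[ 0.4 -2.1 32.6]
wrist 20113 slopes [4.5000e-02 1.0000e-03 4.6992e+01]
-50 2486 [-44.1  -0.1  45. ]
-40 2955 [-35.1   0.4  45.4]
-30 2791 [-25.1   0.1  45.9]
-20 2637 [-15.1   0.2  46.3]
-10 2472 [-4.9  0.7 46.7]
0 2317 [ 5.1 -0.4 47.2]
10 2138 [14.9  0.9 47.7]
20 2040 [24.6 -0.3 48.1]
30 277 [30.9 -3.6 48.2]
[[-48.6 -32.7  43.3]
 [-48.1 -31.7  43.9]
 [  4.5  26.3  46.5]
 [ 11.1  28.8  46.5]]
top 0 slopes [0. 0. 0.]Traceback (most recent call last):
  File "tile.py", line 11, in <module>
    k=(abs(Q[...,1])<36)&(abs(Q[...,2]-44)<2.5)&(abs(Q[...,0])<62); q=Q[k]; print(np.round(np.percentile(q,[.5,2,98,99.5],axis=0),1))
                                                                                           ~~~~~~~~~~~~~^^^^^^^^^^^^^^^^^^^^^^^^^
    return _quantile_unchecked(
        a, q, axis, out, overwrite_input, method, keepdims, weights)
    return _ureduce(a,
                    func=_quantile_ureduce_func,
    ...<5 lines>...
                    overwrite_input=overwrite_input,
                    method=method)
    r = func(a, **kwargs)
    result = _quantile(arr,
                       quantiles=q,
    ...<2 lines>...
                       out=out,
                       weights=wgt)
    slices_having_nans = np.isnan(arr[-1, ...])
                                  ~~~^^^^^^^^^
IndexError: index -1 is out of bounds for axis 0 with size 0
```

```bash
python3 -m handwheel '{"translation":[[-0.5,1,1.5],[-0.8,2,3],[-0.8,2,4],[-0.8,2,4],[-0.8,2,4]],"yaw":[0,0,0,0,0]}'
sed -i "s/if len(b): print(x.*/if len(b) and x in(-40,-20,20,40): print(x,len(b),np.round(np.median(b,0),1))/; s/('wrist','top')/('wrist',)/" tile.py; python3 tile.py
```

```text
time_s: 22.85
ee_pos: [0.4954, -0.1988, 0.0301]
tcp_rot: [-3.107, 0.015, -1.58]
wrist_force: [-0.4, 1.3, 10.5]
gripper_width: 0.0588
[ 1.1 -2.4 30.1]
wrist 20314 slopes [ 3.0000e-03 -1.0000e-03  4.4579e+01]
-40 3012 [-35.2   0.2  44.5]
-20 2628 [-15.1   0.   44.5]
20 1983 [24.7  0.5 44.7]
[[-48.4 -32.5  42.9]
 [-47.5 -31.6  43.2]
 [ 31.2  26.   45.8]
 [ 33.4  27.   46.1]]
```

```bash
python3 -m handwheel '{"translation":[[0,0,0],[0,0,0],[0,0,0],[0,0,0],[0,0,-15],[0,0,-40],[0,0,-90],[0,0,-140],[50,0,-190],[50,0,-190],[50,0,-190]],"yaw":[0,0,0,0,0,0,0,0,0,0,0]}' 1
sed -i "s/('wrist',)/('wrist','top')/" tile.py; python3 tile.py
python3 - <<'E'
from h import *
o,w,P=cloud('top'); o,s,Ps=cloud('scene')
for nm,p in (('top',P),('scene',Ps)):
    Q=((p-O)@bedR())*1000
    for a,lo,hi,xr,yr in (('head',60,75,(85,140),25),('tongue',25,30,(100,145),30)):
        q=Q[(Q[...,2]>lo)&(Q[...,2]<hi)&(Q[...,0]>xr[0])&(Q[...,0]<xr[1])&(abs(Q[...,1])<yr)]
        if len(q): print(nm,a,len(q),np.round(np.percentile(q,[2,50,98],axis=0),1).tolist())
for q in ['squeeze','brushpot','spacer','jar']:
    r=optics.look_for('top',q)[:1]; print(q,r)
E
```

```text
time_s: 24.28
ee_pos: [0.4879, -0.252, 0.2199]
tcp_rot: [-3.105, 0.016, -1.581]
wrist_force: [-0.5, 0.3, -0.6]
gripper_width: 0.0854
[-52.1   4.3 219.9]
wrist 4311 slopes [1.0000e-03 0.0000e+00 4.4524e+01]
-40 442 [-35.    0.   44.6]
-20 426 [-15.    0.1  44.5]
20 377 [24.8  0.3 44.6]
40 361 [45.   0.5 44.5]
[[-47.4 -32.3  42.7]
 [-46.  -31.4  43.1]
 [ 58.6  26.1  46. ]
 [ 60.6  26.9  46.2]]
top 104 slopes [3.0000e-03 2.4000e-02 4.4219e+01]
-40 23 [-34.1  17.8  45. ]
-20 21 [-15.4  20.   45.1]
[[-50.8   9.2  41.7]
 [-50.7  11.1  41.7]
 [  5.4  28.2  46.4]
 [  7.   28.4  46.4]]
top head 172 [[95.0, -19.9, 64.8], [109.3, -1.8, 70.1], [122.5, 15.4, 74.3]]
top tongue 32 [[122.7, -23.1, 25.0], [129.3, -0.2, 26.5], [136.5, 26.1, 29.5]]
scene head 173 [[98.2, -21.5, 60.2], [116.6, -8.1, 68.3], [125.8, 16.1, 71.3]]
scene tongue 67 [[103.3, -25.4, 25.0], [125.0, -10.3, 26.8], [135.3, 22.6, 29.8]]
squeeze [{'box': [250.7, 168.1, 272.3, 191.6], 'confidence': 0.88}]
brushpot []
spacer [{'box': [390.9, 161.8, 406.6, 194.4], 'confidence': 0.67}]
jar [{'box': [330.3, 155.9, 352.9, 182.0], 'confidence': 0.92}]
```

View pics/p11.png

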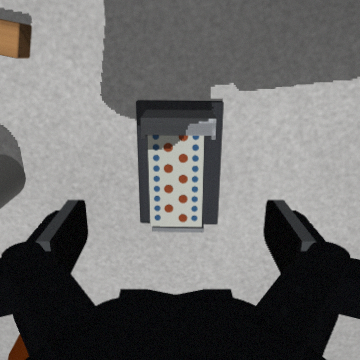

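```bash
python3 -c "
from workcell import arm
print(arm.hand_in())"
```

```text
the job is handed in; nothing more can be done
None
```

I pushed the wedge fully down into the catch's gap and let go. Then I lifted the tile out of the easel and seated it painted face up in the tray, and handed the job in at about 24 s of the 56 s allowed.

**Last checks**
- **Tile:** it lies flat, with a slope of about 0.001 and its top 44.5 mm above the table (44 expected). Its upper end reaches 60.6 mm along the tray, inside the stop at 63. Its low end is under the lip. It sits about 3 mm off-centre across the tray, within the 6 mm limit.
- **Wedge:** its head is 70 mm above the bed (70 expected when fully down) and spans about 95–122 mm along it. The catch measured about 16 mm open after I let go. The final top and scene pictures show it still open, but with coarser readings.
- **Bystanders:** the squeeze bottle, spacer block and jar show where they were at the start.

**What fell short**
- The last detection in the top camera did not find the brush pot, so I did not confirm its position at the end. No move went near it.
- Contact during the wedge insertion left the tool tilted by about 1.5 to 2 degrees, and the moves could not correct that. The tile still settled flat after release.

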